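Shut the keeper bar on the loaded lock-cylinder rack

ROBOT

A 6-joint arm with a two-finger parallel gripper is mounted at the origin on the work surface. World frame = base frame: x ahead of the robot, y to its left, z up, the work surface at z = 0. Lengths are in m, angles in degrees, forces in N, time in s.
With the tool pointing down it reaches from about 0.375 to 0.9 m from the base axis. Payload 3.1 kg.
Tool frame: the origin (TCP) lies between the finger pads; the fingertips stand 11 mm ahead of it and the grasp point (between the pads) lies 8 mm behind it; x points along the fingers, y is the direction in which the jaws open and shut, and the axes are right-handed (so a half turn about x gives the same grasp; the last joint's range is limited). The gripper opens to 87 mm and grips with 3 to 60 N. Pads are 19 mm wide; open, the fingers measure 117 mm over their backs; the gripper's body (75 mm by 190 mm) begins 51 mm behind the grasp point.
Start: joints at [66.664, 30.224, 82.088, -0, 67.689, -10.227], TCP at [0.142, 0.609, 0.234] pointing down, gripper open.
Joint ranges: [-176.69, 176.69], [-43.24, 126.21], [12.49, 139.97], [-82, 262], [0, 151.66], [-163.58, 163.58]. Speed limits (degrees/s): [159.86, 159.86, 180, 180, 180, 180].

INTERFACE

Orientations are given as a 3x3 rotation matrix whose columns are the frame's x, y, z axes.
In Python, from rig import bot gives the robot as it stands.
- The arm moves only by the shell command python3 -m inch 'ROWS' [OPENING]. ROWS is a JSON object of lists of equal length, an entry for each row: "dp": the shift along the tool's x, y, z in mm, a list of three; "yaw": the turn about the tool's x in degrees. In form: {"dp": [[tx, ty, tz], ...], "yaw": [yaw, ...]}. A call has 1 to 20 rows; each row shifts and turns the commanded pose from where the row before left it, along the tool's axes as they then stand; what a row does not reach is not made up. A row lasts 1/12 s, in which the tool goes at most 41.7 mm and 7.16 degrees, less where a joint would pass 70% of its speed; a pose out of reach is approached as far as the arm can. A call is refused whole if a number of a shift passes 41.7 or a number of a turn 7.16, either way. A call with a gripper value outside its range is refused whole. OPENING is the finger opening in mm, from 0 to 87, set as the call begins (- or left out, the last holds). The fingers move at their own pace and stop on an object; the grip force is fixed at half the most. Time passes only in rows, so rows that do not move let the fingers close. It gives the time, the measured TCP pose, the force and the opening at its end, in the units of the state.
- bot.read_state(): the state, without advancing time (a new reading comes with each control period).
- bot.capture(name): name is "side" or "top" or "wrist"; returns a dict with "color" (400x640x3 uint8, red, green, blue), "intrinsics" (3x3 intrinsics, pixels), "pose" (4x4, takes a point from camera to world coordinates). Camera axes: x right, y down, z forward; pixel columns grow to the right and rows downward; lengths in m; the calibration is good to about 2 mm. The wrist camera is an equidistant fisheye: a pixel r from the principal point sees the ray r / f radians off the axis. A picture is of the moment at which its call begins. There is no depth.
- bot.hand_in(): hands the job in, once; it reports no verdict.
The state is a dict: "time_s": time; "joint_positions": joint angles; "qvel": joint speeds; "tau": joint torques, N m; "position": TCP position; "tcp_rot": TCP orientation; "force": force on the tool from outside, world axes, zero at the start; "moment": the same for the moment, N m; "opening": opening from 0.0 (shut) to 1.0 (fully open).
Only numpy, scipy, OpenCV 4.12 (cv2) and the standard library are available. Lean on these libraries where they do the work, as an engineer would, in place of code of your own. Each camera call takes 0.05 s, during which the arm holds its last target.

TASK

Two lock-cylinder racks stand on the locksmith's bench with their keeper bars swung open. Swing the keeper bar of the rack that holds the brass lock cylinders shut over them until it snaps fully home in its roller catch, then let go of it. Leave the keeper bar of the empty rack where it is.

Things in the scene. Friction and masses are not known exactly. Their poses are not given: they have to be found in the camera images.
- keeper (a joint): Hinge angle of the loaded rack's keeper bar, rad: 0 = shut, home against its stop; 0.9 to 1.5 at the start; grows as it opens, counter-clockwise seen from above. The bar stays where it is left (0.5 N at the knob moves it). Its tip meets the sprung roller at 0.13; about 5 N at the knob pushes it past the roller's crest at 0.06, then the roller draws it to 0 and holds it.
- keeper_knob (a point): Middle of the loaded rack's keeper knob: upright steel, round, 16 mm diameter, 36 mm tall on the bar's top; this point is 18 mm above the bar's top, 90 mm above the bench. Its axis is 140 mm from the hinge axis. The bar is aluminium, 16 x 16 mm, underside 56 mm above the bench, tip 190 mm from the hinge. The catch block, 76 mm high, begins 70 mm beyond the shut knob.
- keeper_hinge (a point): On the loaded rack's upright hinge axis, 64 mm above the bench, mid-bar. Axes are the rack's: the shut bar points along +y and opens towards -x, z up. The rack is fixed: grey base 75 x 270 mm, four plywood pockets in a row 36 mm high, a brass lock cylinder in each (tops 50 mm above the bench), under the shut bar.
- spare_keeper_knob (a point): Middle of the like knob on the keeper bar of the empty rack (same size and build, pockets empty), which stands beside the loaded one, to its left or right. This bar must stay where it is, open.

How it is judged (in metres and radians):
At the end, for the whole second after the job is handed in: The loaded rack's keeper bar rests shut in its catch (hinge angle under 0.05 rad, still), and the empty rack's bar has its knob within 30 mm of where it was (value of joint keeper below 0.05 rad and velocity of joint keeper between -0.05 and 0.05 rad/s and distance of spare_keeper_knob from where it was at the start of the episode below 0.03 m); the robot touches nothing.
It fails at once if the empty rack's keeper bar is moved (its knob by more than 30 mm) (distance of spare_keeper_knob from where it was at the start of the episode above 0.03 m).
It also fails if it takes over 37 s, if anything falls off the work surface, if the arm or the gripper's body presses on something with over 40 N, if the wrist force passes 120 N, or if a joint passes its speed limit or range.

## Working session

There is one attempt and no reset: what is moved stays moved. The work goes in short steps, Python scripts to look and compute and a shell command to move; the robot and the scene stay as the last step left them, time stands still between calls to the robot, and variables do not carry over. Pictures are saved under pics/ and viewed, and the job is handed in when it is done.

```bash
ls; mkdir -p pics
python3 - <<'E'
from rig import bot
import cv2,pickle
d={}
for n in ("side","top","wrist"):
    c=bot.capture(n); d[n]=c; cv2.imwrite(f"pics/{n}0.png",c["color"][:,:,::-1]); print(n,c["intrinsics"].tolist(),c["pose"].round(4).tolist())
pickle.dump(d,open("c0.pkl","wb"))
s=bot.read_state();print(s)
E
```

```text
pics
side [[407.59311713933914, 0.0, 317.77121793326364], [0.0, 407.59311713933914, 201.7305494133983], [0.0, 0.0, 1.0]] [[-0.8041, -0.4626, 0.3733, 0.3227], [-0.5944, 0.6239, -0.5073, 0.4043], [0.0018, -0.6298, -0.7767, 0.7517], [0.0, 0.0, 0.0, 1.0]]
top [[520.1641571749054, 0.0, 308.911151648622], [0.0, 520.1641571749054, 206.15351201409496], [0.0, 0.0, 1.0]] [[-0.0251, -0.9919, 0.1241, 0.4791], [-0.9992, 0.0209, -0.0349, -0.0007], [0.032, -0.1249, -0.9917, 1.1769], [0.0, 0.0, 0.0, 1.0]]
wrist [[309.70691628693146, 0.0, 320.178083255423], [0.0, 309.70691628693146, 200.35405286374038], [0.0, 0.0, 1.0]] [[0.2276, 0.9332, 0.2781, 0.0643], [0.9737, -0.2173, -0.0678, 0.6265], [-0.0028, 0.2863, -0.9581, 0.3836], [0.0, 0.0, 0.0, 1.0]]
{'time_s': 0.15, 'joint_positions': array([ 6.66631402e+01,  3.02640993e+01,  8.21390100e+01, -3.31307604e-04,
        6.76914798e+01, -1.02269718e+01]), 'qvel': array([-0.04834595, -0.15555858, -0.30822728,  0.17505974,  0.04274047,
        0.08713385]), 'tau': array([ 1.12743910e-03, -4.40430236e+01, -1.76842690e+01,  6.33910974e-02,
        5.52091899e-02, -9.27407518e-05]), 'position': array([0.14151135, 0.60820729, 0.23282751]), 'tcp_rot': array([[-6.49065556e-04,  2.26816722e-01,  9.73937243e-01],
       [-1.51795296e-03,  9.73936103e-01, -2.26817468e-01],
       [-9.99998637e-01, -1.62561032e-03, -2.87851264e-04]]), 'force': array([-0.50557305, -0.32960734, -0.25392153]), 'moment': array([ 0.02066371, -0.00163682, -0.03091109]), 'opening': 1.000036860971272}
```

View pics/top0.png

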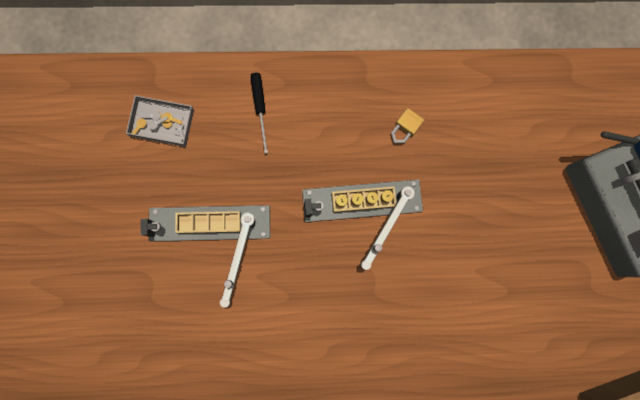

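View pics/side0.png

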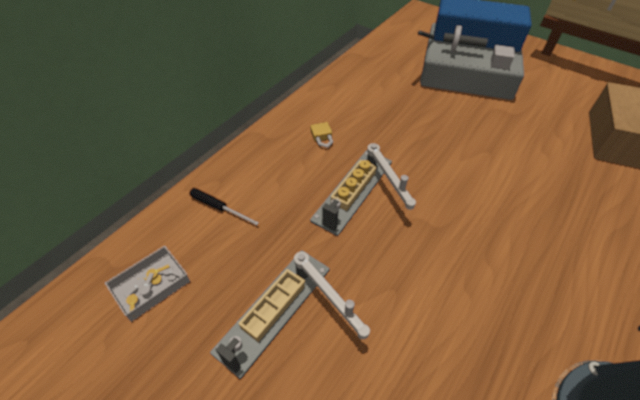

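View pics/wrist0.png

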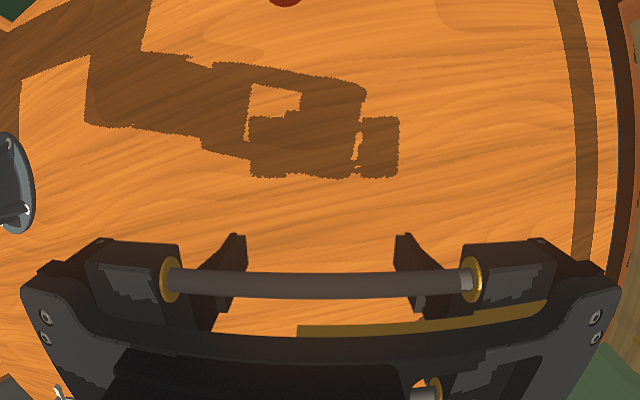

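The top view shows the loaded rack (brass) at about (360,200), with its hinge at (408,192) and its knob at (378,248). The empty rack is to its left at (210,222), with its knob at (228,285). The side view agrees. Next I'll zoom in to measure.

Run:
```python
import pickle,cv2,numpy as np
d=pickle.load(open("c0.pkl","rb"))
t=d["top"]["color"][160:320,200:440,::-1]; s=d["side"]["color"][130:250,300:440,::-1]
cv2.imwrite("pics/t_z.png",cv2.resize(t[:120,90:],None,fx=5,fy=5,interpolation=2))
cv2.imwrite("pics/s_z.png",cv2.resize(s,None,fx=5,fy=5,interpolation=2))
```

```text
(no output)
```

View pics/t_z.png

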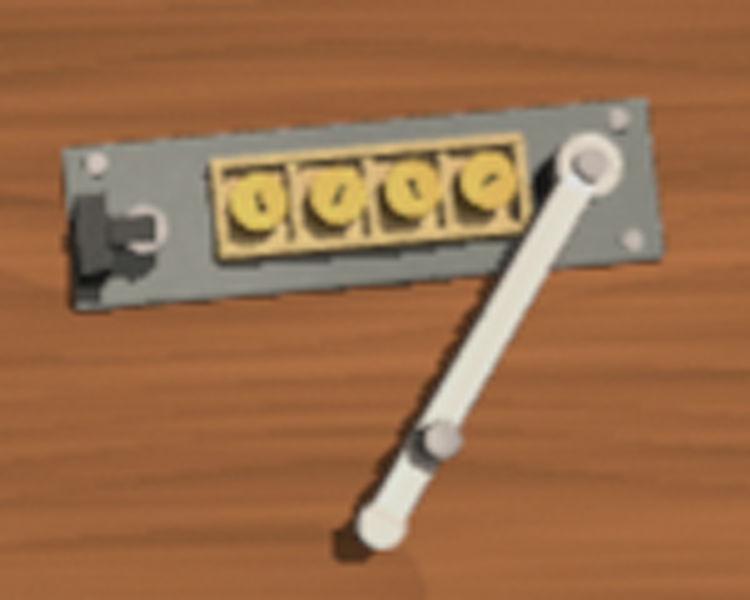

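View pics/s_z.png

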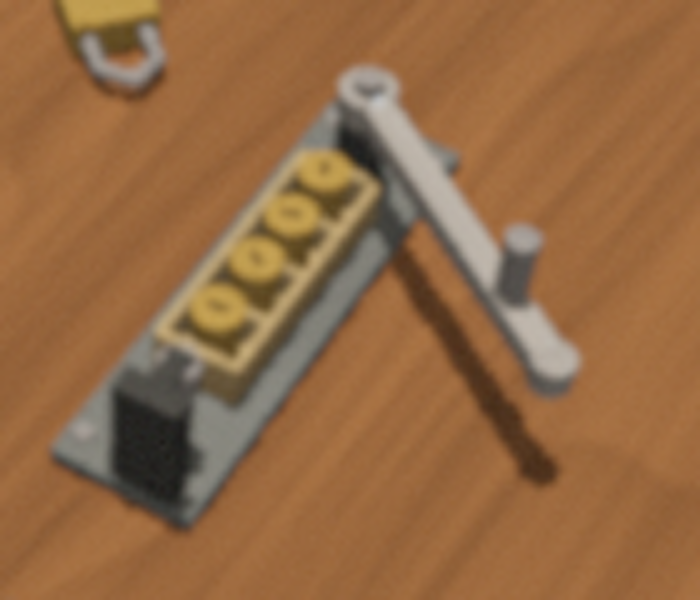

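```bash
cat > h.py <<'E'
import numpy as np
def cast(c,uv,z):
    K=c["intrinsics"];P=c["pose"];r=P[:3,:3]@np.linalg.inv(K)@np.array([*uv,1.]);o=P[:3,3];return o+r*(z-o[2])/r[2]
E
python3 - <<'E'
import pickle,numpy as np
from h import *
d=pickle.load(open("c0.pkl","rb"));T=d["top"];S=d["side"]
def t(x,y):return (290+x/5-.4,160+y/5-.4)
def s(x,y):return (300+x/5-.4,130+y/5-.4)
H=cast(T,t(590,163),.072);K=cast(T,t(442,438),.108)
print("H",H,cast(S,s(369,86),.072));print("K",K,cast(S,s(524,237),.108));print("tip",cast(T,t(382,526),.072))
C=[cast(T,t(*p),.006) for p in[(63,150),(648,98),(663,262),(78,312)]]
print(C); 
for a,b in((1,0),(2,3)):
    e=C[a-0]*-1+C[b];print(np.linalg.norm(e),np.degrees(np.arctan2(e[1],e[0])))
e=K-H;print(np.linalg.norm(e[:2]),np.degrees(np.arctan2(e[1],e[0])))
print("spare",cast(T,(228,285),.108),cast(T,(225,302),.072))
# pocket row
for p in[(258,200),(487,180)]:print("cyl",cast(T,t(*p),.05))
E
```

```text
H [ 0.6433451  -0.25380675  0.072     ] [ 0.64293305 -0.25669564  0.072     ]
K [ 0.52471477 -0.17855425  0.108     ] [ 0.52362333 -0.1813428   0.108     ]
tip [ 0.48965432 -0.15743995  0.072     ]
[array([ 0.66403196, -0.02754101,  0.006     ]), array([ 0.68283417, -0.29726925,  0.006     ]), array([ 0.60680119, -0.30023005,  0.006     ]), array([ 0.58979184, -0.03257862,  0.006     ])]
0.27038277751569517 93.98752240207396
0.2681913686232805 93.63627837033117
0.14048521181547366 147.61122451951292
spare [0.45565018 0.12951723 0.108     ] [0.41999486 0.14032512 0.072     ]
cyl [ 0.63318572 -0.11151157  0.05      ]
cyl [ 0.6399767  -0.21284114  0.05      ]
```

```bash
python3 -m inch '{"dp":[[0,-15.4,24.7],[0,-15.4,24.7],[0,-15.4,24.7],[0,-15.4,24.7],[0,-15.4,24.7],[0,-15.4,24.7],[0,-15.4,24.7],[0,-15.4,24.7],[0,-15.4,24.7],[0,-15.4,24.7],[0,-15.4,24.7],[0,-15.4,24.7],[0,-15.4,24.7],[0,-15.4,24.7],[0,-15.4,24.7]],"yaw":[0,0,0,0,0,0,0,0,0,0,0,0,0,0,0]}' 50
python3 -m inch '{"dp":[[0,-28.2,11.3],[0,-28.2,11.3],[0,-28.2,11.3],[0,-28.2,11.3],[0,-28.2,11.3],[0,-28.2,11.3],[0,-28.2,11.3],[0,-28.2,11.3],[0,-28.2,11.3],[0,-28.2,11.3],[0,-28.2,11.3],[0,-28.2,11.3],[0,-28.2,11.3],[0,-28.2,11.3],[0,-28.2,11.3],[0,-28.2,11.3],[0,0,0],[0,0,0]],"yaw":[0,0,0,0,0,0,0,0,0,0,0,0,0,0,0,0,0,0]}'
python3 -m inch '{"dp":[[0,0,0],[0,0,0],[0,0,0],[0,0,0],[0,0,0]],"yaw":[6.4,6.4,6.5,0,0]}'
python3 - <<'E'
from rig import bot
import cv2,pickle
d={n:bot.capture(n) for n in("top","wrist","side")}
pickle.dump(d,open("c1.pkl","wb"))
for n in d: cv2.imwrite(f"pics/{n}1.png",d[n]["color"][:,:,::-1])
s=bot.read_state();print(s["time_s"],s["position"],s["tcp_rot"],s["joint_positions"],s["opening"])
E
```

```text
time_s: 1.4
position: [0.4508, 0.2985, 0.2334]
tcp_rot: [[-0.0, 0.227, 0.974], [-0.0, 0.974, -0.227], [-1.0, -0.0, -0.0]]
force: [-0.4, 0.3, -0.4]
opening: 0.575
time_s: 2.9
position: [0.5239, -0.1822, 0.2331]
tcp_rot: [[-0.0, 0.23, 0.973], [0.0, 0.973, -0.23], [-1.0, 0.0, -0.0]]
force: [1.0, 0.7, 0.4]
opening: 0.574
time_s: 3.32
position: [0.5235, -0.1794, 0.2334]
tcp_rot: [[-0.001, 0.532, 0.846], [0.001, 0.846, -0.532], [-1.0, 0.0, -0.001]]
force: [0.1, -0.1, -0.5]
opening: 0.574
3.4667 [ 0.5238027  -0.18005953  0.23354528] [[-2.63424431e-04  5.33824700e-01  8.45595128e-01]
 [ 2.63305719e-04  8.45595165e-01 -5.33824642e-01]
 [-9.99999931e-01  8.20275808e-05 -3.63309522e-04]] [-3.05339910e+01  2.47516304e+01  9.23799884e+01  5.98366242e-03
  6.28890460e+01 -8.82724790e+01] 0.5743868914401099
```

View pics/wrist1.png

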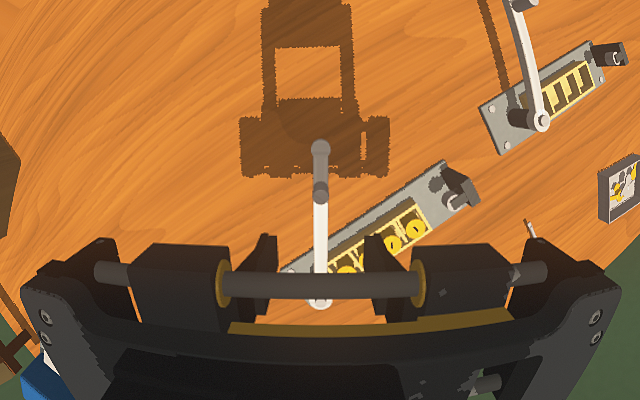

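View pics/top1.png

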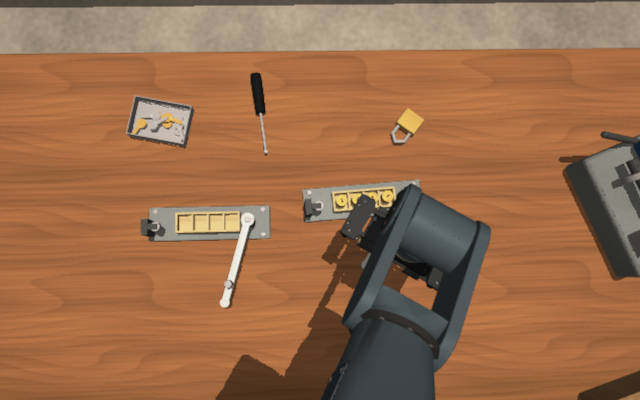

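Run:
```python
import pickle,numpy as np
d=pickle.load(open("c1.pkl","rb"))
c=d["wrist"];K=c["intrinsics"];P=c["pose"]
for nm,p in(("tcp-low",(.524,-.18,.108)),("base",(.524,-.18,.072)),("H",(.643,-.255,.072))):
    q=np.linalg.inv(P)@np.array([*p,1]);q=q[:3];th=np.arctan2(np.hypot(*q[:2]),q[2]);u=q[:2]/np.hypot(*q[:2])*th*K[0,0]+K[:2,2];print(nm,u)
```

```text
tcp-low [320.451678   197.58286444]
base [320.45344741 187.98556009]
H [320.4403721  300.84655477]
```

The wrist view shows the bar running straight up the middle at u=320, with the knob at about (320,192) centred between the jaws. The spare bar is well clear at (540,60). I'll descend and cage the knob.

```bash
python3 -m inch '{"dp":[[18,0,0],[18,0,0],[18,0,0],[18,0,0],[18,0,0],[18,0,0],[18,0,0],[17,0,0],[0,0,0],[0,0,0]],"yaw":[0,0,0,0,0,0,0,0,0,0]}'
python3 -m inch '{"dp":[[0,0,0],[0,0,0],[0,0,0],[0,0,0]],"yaw":[0,0,0,0]}' 30
python3 - <<'E'
from rig import bot
import cv2,numpy as np
c=bot.capture("wrist");cv2.imwrite("pics/wrist2.png",c["color"][:,:,::-1])
s=bot.read_state();print(s["time_s"],s["position"],s["force"],s["opening"])
E
```

```text
time_s: 4.3
position: [0.5234, -0.1804, 0.0899]
tcp_rot: [[-0.002, 0.535, 0.845], [0.001, 0.845, -0.535], [-1.0, -0.0, -0.002]]
force: [0.6, -0.6, 0.5]
opening: 0.576
time_s: 4.63
position: [0.5245, -0.1811, 0.0916]
tcp_rot: [[0.002, 0.536, 0.844], [-0.001, 0.844, -0.536], [-1.0, 0.0, 0.002]]
force: [0.2, -0.5, -0.5]
opening: 0.383
4.6833 [ 0.52432933 -0.18098149  0.09138868] [-0.21551707 -0.0047737   0.65455267] 0.36428967379360083
```

View pics/wrist2.png

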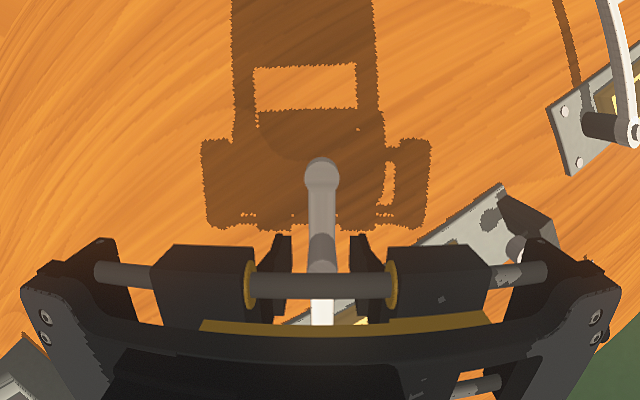

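The knob is centred between the fingers at about (322,250) and there is no contact force. Next comes the arc, starting with 30° of it.

```bash
python3 -m inch '{"dp":[[0,7.3,0.2],[0,7.3,0.2],[0,7.3,0.2],[0,7.3,0.2],[0,7.3,0.2],[0,7.3,0.2],[0,7.3,0.2],[0,7.3,0.2],[0,7.3,0.2],[0,7.3,0.2],[0,0,0],[0,0,0]],"yaw":[3,3,3,3,3,3,3,3,3,3,0,0]}' 30
python3 - <<'E'
from rig import bot
import cv2,numpy as np
c=bot.capture("wrist");cv2.imwrite("pics/wrist3.png",c["color"][:,:,::-1])
s=bot.read_state();p=s["position"];y=s["tcp_rot"][:,1]
H=np.array([.643,-.255]);e=p[:2]-H
print(s["time_s"],p,s["force"],s["opening"],np.hypot(*e),np.degrees(np.arctan2(e[1],e[0]))-93.8,np.degrees(np.arctan2(y[1],y[0]))-3.8)
E
```

```text
time_s: 5.68
position: [0.5773, -0.1319, 0.0908]
tcp_rot: [[0.001, 0.885, 0.465], [-0.0, 0.465, -0.885], [-1.0, 0.0, 0.001]]
force: [1.1, -0.3, 0.2]
opening: 0.344
5.7333 [ 0.57698288 -0.13199679  0.09073742] [-0.84179533 -0.04614714 -0.56753291] 0.3476666190502627 0.13959960819949532 24.422925781779156 23.883032688464137
```

View pics/wrist3.png

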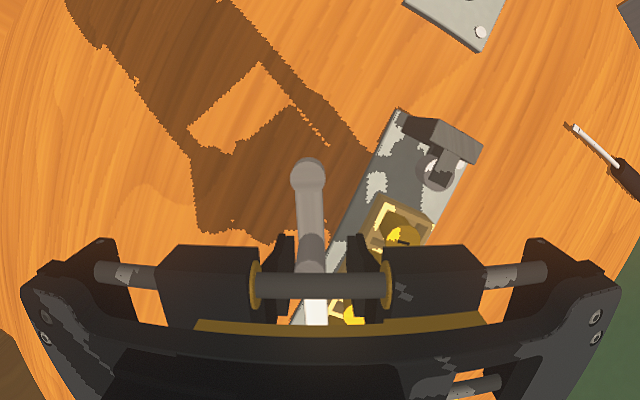

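The bar is following, riding on the trailing finger at about (312,245). The radius is 0.1396 m as intended. I'll continue to the roller and then push over slowly.

```bash
python3 -m inch '{"dp":[[0,7.3,0.2],[0,7.3,0.2],[0,7.3,0.2],[0,7.3,0.2],[0,7.3,0.2],[0,7.3,0.2],[0,7.3,0.2],[0,0,0],[0,0,0]],"yaw":[3,3,3,3,3,3,3,0,0]}' 30
python3 -m inch '{"dp":[[0,2.1,0],[0,2.1,0],[0,2.1,0],[0,2.1,0],[0,2.1,0],[0,2.1,0],[0,2.1,0],[0,0,0],[0,0,0],[0,0,0]],"yaw":[0.5,0.5,0.5,0.5,0.5,0.5,0.5,0,0,0]}' 30
python3 - <<'E'
from rig import bot
import cv2,numpy as np
c=bot.capture("wrist");cv2.imwrite("pics/wrist4.png",c["color"][:,:,::-1])
c=bot.capture("side");cv2.imwrite("pics/side4.png",cv2.resize(c["color"][100:260,250:490,::-1],None,fx=3,fy=3))
s=bot.read_state();p=s["position"];y=s["tcp_rot"][:,1]
H=np.array([.643,-.255]);e=p[:2]-H
print(s["time_s"],p,s["force"],s["opening"],np.hypot(*e),np.degrees(np.arctan2(e[1],e[0]))-93.8,np.degrees(np.arctan2(y[1],y[0]))-3.8)
E
```

```text
time_s: 6.48
position: [0.6241, -0.1172, 0.0903]
tcp_rot: [[-0.003, 0.993, 0.117], [0.0, 0.117, -0.993], [-1.0, -0.003, -0.001]]
force: [-2.9, -0.7, 2.1]
opening: 0.345
time_s: 7.32
position: [0.6406, -0.1159, 0.0905]
tcp_rot: [[0.001, 0.999, 0.054], [-0.0, 0.054, -0.999], [-1.0, 0.001, 0.0]]
force: [-0.4, -0.3, -0.6]
opening: 0.343
7.4167 [ 0.64060371 -0.11586315  0.09052365] [-1.05508617 -0.53524981  0.02936325] 0.34641679745851367 0.1391574864904662 -2.8133172537053213 -0.7181020128393869
```

View pics/wrist4.png

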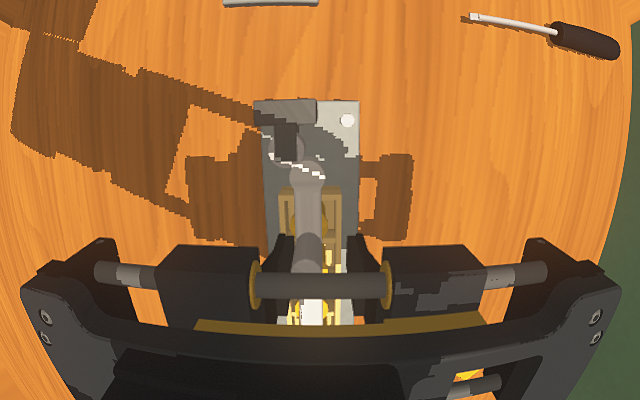

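View pics/side4.png

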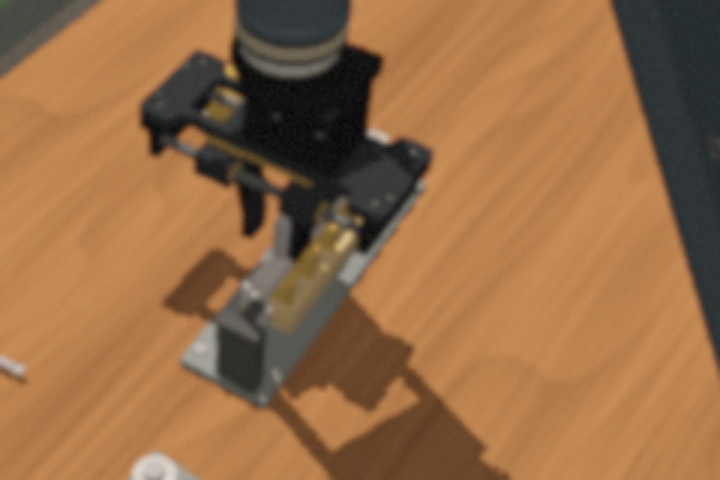

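The wrist view shows the bar tip at (310,170), already to the right of the roller at (285,140), with the knob close to the trailing finger. I'll nudge it while watching the force to confirm it is on its stop.

```bash
python3 -m inch '{"dp":[[0,1,0],[0,1,0],[0,0,0],[0,0,0]],"yaw":[0,0,0,0]}' 30
python3 -m inch '{"dp":[[0,1,0],[0,1,0],[0,0,0],[0,0,0]],"yaw":[0,0,0,0]}' 30
```

```text
time_s: 7.75
position: [0.6408, -0.1157, 0.0904]
tcp_rot: [[-0.004, 0.999, 0.054], [0.0, 0.054, -0.999], [-1.0, -0.004, -0.0]]
force: [-4.5, -1.8, 2.1]
opening: 0.346
time_s: 8.08
position: [0.6409, -0.1157, 0.0902]
tcp_rot: [[-0.008, 0.998, 0.055], [0.0, 0.055, -0.998], [-1.0, -0.008, -0.001]]
force: [-6.8, -2.4, 4.9]
opening: 0.347
```

The stop is reached: the force rises while the position holds, and the knob x of about 0.634 matches the shut prediction. I'll centre the fingers around the knob, open and lift.

```bash
python3 -m inch '{"dp":[[0,-2,0],[0,-2,0],[0,-2,0],[0,-2,0],[0,-2,0],[0,0,0],[0,0,0],[0,0,0]],"yaw":[0,0,0,0,0,0,0,0]}' 50
python3 -m inch '{"dp":[[-10,0,0],[-18,0,0],[-18,0,0],[-18,0,0],[-18,0,0],[-18,0,0],[-18,0,0],[-18,0,0],[0,0,0]],"yaw":[0,0,0,0,0,0,0,0,0]}'
python3 -m inch '{"dp":[[0,-30,0],[0,-30,0],[0,-30,0],[0,-30,0],[0,-30,0],[0,-30,0],[0,-30,0],[0,0,0],[0,0,0],[0,0,0]],"yaw":[0,0,0,0,0,0,0,0,0,0]}'
python3 - <<'E'
from rig import bot
import cv2,pickle
d={n:bot.capture(n) for n in("top","side")}
pickle.dump(d,open("c5.pkl","wb"))
cv2.imwrite("pics/top5.png",cv2.resize(d["top"]["color"][160:320,200:440,::-1],None,fx=3,fy=3,interpolation=2))
cv2.imwrite("pics/side5.png",cv2.resize(d["side"]["color"][120:380,210:430,::-1],None,fx=2,fy=2,interpolation=2))
s=bot.read_state();print(s["time_s"],s["position"],s["force"])
E
```

```text
time_s: 8.75
position: [0.6346, -0.1161, 0.0906]
tcp_rot: [[0.0, 0.999, 0.054], [-0.0, 0.054, -0.999], [-1.0, 0.0, 0.0]]
force: [-0.0, -0.2, 0.7]
opening: 0.572
time_s: 9.5
position: [0.6369, -0.1169, 0.2316]
tcp_rot: [[0.009, 0.999, 0.054], [-0.003, 0.054, -0.999], [-1.0, 0.008, 0.004]]
force: [0.2, -0.1, 1.3]
opening: 0.574
time_s: 10.33
position: [0.4256, -0.1279, 0.2268]
tcp_rot: [[0.002, 0.999, 0.053], [-0.001, 0.053, -0.999], [-1.0, 0.002, 0.001]]
force: [0.8, 0.2, 0.3]
opening: 0.573
10.4333 [ 0.42619853 -0.12790868  0.22669698] [ 0.51865167  0.05266025 -0.33680618]
```

View pics/top5.png

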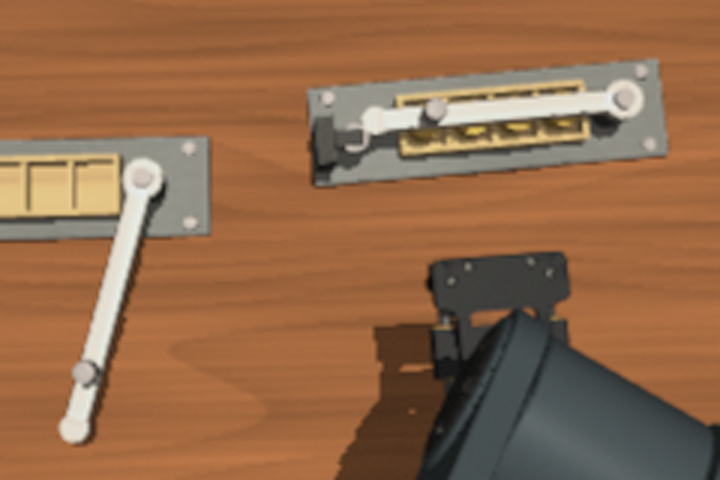

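View pics/side5.png

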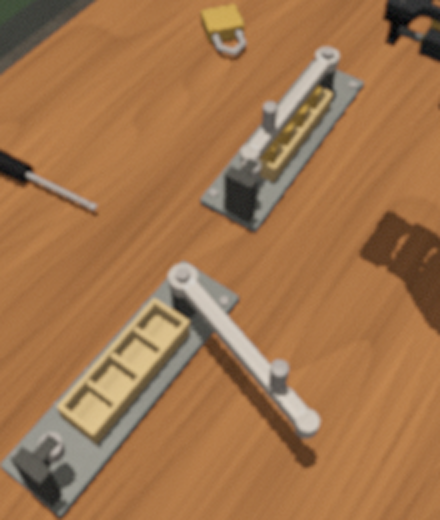

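Run:
```python
import pickle,numpy as np
from h import *
d=pickle.load(open("c5.pkl","rb"));T=d["top"]
t=lambda x,y:(200+x/3-.33,160+y/3-.33)
H=cast(T,t(625,98),.072)
for p,z in(((373,120),.072),((435,109),.108)):
    e=cast(T,t(*p),z)-H;print(np.hypot(*e[:2]),np.degrees(np.arctan2(e[1],e[0]))-93.8)
print("spare",cast(T,t(86,373),.108))
```

```text
0.18275023102336313 0.039001355255265935
0.14175072589386378 0.3937631647517037
spare [0.45762801 0.1288275  0.108     ]
```

The measured bar angle is between 0.0 and 0.4°, so it is home. The spare knob has not moved and the arm is clear of everything.

Run:
```python
from rig import bot
print(bot.hand_in())
```

```text
the job is handed in; nothing more can be done
None
```

The loaded rack's keeper bar is shut in its roller catch and released, and I handed the job in at about 10.4 s. `hand_in()` gives no verdict, so these are my own last checks:

- **Method:** I put the open fingers around the loaded rack's knob and swung the bar through about 54° along its arc, past the roller to its stop. I then backed the fingers off, opened them and lifted clear.
- **Bar at its stop:** As I pushed on, the force rose to about 7 N and the bar did not move any further.
- **Bar angle:** The final top view puts it at 0.0–0.4° (under about 0.01 rad).
- **Spare knob:** My readings before and after differ by about 2 mm, which is within measurement error.
- **Arm:** It was clear of everything, with only noise-level force readings.

No check failed or disagreed.

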